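# Snap the retaining clip onto the rotator spindle

## Robot

A 6-joint arm with a two-finger parallel gripper is mounted at the origin on a cart in front of the work surface, level with it; the furniture and walls round the work are solid. World frame = base frame: x ahead of the robot, y to its left, z up, the work surface at z = 0. Lengths are in m, angles in rad, forces in N, time in s.
With the tool pointing down it reaches from about 0.375 to 0.925 m from the base axis. Payload 5.7 kg.
Tool frame: the origin (TCP) lies on the centre line of the jaws, within the pads' length; the fingertips stand 11 mm ahead of it and the grasp point (between the pads) lies 8 mm behind it (env.finger_overhang is the distance from the TCP to the fingertips, in m); z points along the fingers, y is the line along which they close (so a half turn about z gives the same grasp; the last joint's range is limited). The gripper opens to 85 mm and grips with 20 to 120 N. Pads are 22 mm wide; open, the fingers measure 114 mm over their backs; the gripper's body (76 mm by 85 mm) begins 54 mm behind the grasp point. The pads swing forward as they close: fully open they stand 13 mm farther back than shut.
Start: joints at [-1.41, 0.359, 1.51, -0, 1.272, -0.115], TCP at [0.163, -0.577, 0.21] pointing down, gripper open.
Joint ranges: [-2.97, 2.97], [-1.01, 2.36], [0.21, 2.38], [-0.96, 4.11], [0.2, 2.71], [-2.98, 2.98]. Speed limits (rad/s): [2.39, 2.39, 3.14, 3.14, 3.14, 3.14].

## Interface

Orientations are given as a unit quaternion [x, y, z, w].
In Python, from station import env, optics gives the robot as it stands.
- The arm moves only by the shell command python3 -m jog 'ROWS' [OPENING] [FORCE]. ROWS is JSON, a list of rows, each a list of 2 entries, a list of its own where there are three numbers: the shift along the tool's x, y, z in m, then the turn, a rotation vector about the tool's x, y, z in degrees. A call has exactly 10 rows; each row shifts and turns the commanded pose from where the row before left it, along the tool's axes as they then stand; what a row does not reach is not made up. A row lasts 1/12 s, in which the tool goes at most 41.7 mm and 7.16 degrees, less where a joint would pass 70% of its speed; a pose out of reach is approached as far as the arm can. A call with a gripper value outside its range is refused whole. OPENING is the opening, from 0 (shut) to 1 (fully open), set as the call begins (- or left out, the last holds). The fingers move at their own pace and stop on an object; FORCE is the grip in N (left out, the last holds). Time passes only in rows, so rows that do not move let the fingers close, or fill a call up. It gives the time, the measured TCP pose, the force, the opening and the grip force at its end, in the units of the state.
- env.read_state(): the state, without advancing time (a new reading comes with each control period).
- optics.grab_frame(name): name is "scene" or "top"; returns the picture (420x560x3 uint8, blue, green, red); there is no depth.
- optics.calibration(name): a dict with "fx", "fy", "cx", "cy" (pixels), "eye" and "orientation" of the camera in the world. Camera axes: x right, y up, looking along -z (the intrinsics and any distortion apply to the point x, -y, -z); pixel columns grow to the right and rows downward; lengths in m; the calibration is good to about 2 mm. A picture is of the moment at which its call begins. calibration takes no time and is no camera call.
- env.hand_in(): hands the job in; it is judged then, once.
The state is a dict: "time": time; "joints": joint angles; "dq": joint speeds; "joint_torque": joint torques, N m; "tcp_pos": TCP position; "orientation": TCP orientation; "wrist_force": force on the tool from outside, world axes, zero at the start; "wrist_torque": the same for the moment, N m; "opening": opening from 0.0 (shut) to 1.0 (fully open); "gripper_force": force on a finger pad.
Only numpy, scipy, OpenCV 4.12 (cv2) and the standard library are available. Lean on these libraries where they do the work, as an engineer would, in place of code of your own. Each camera call takes 0.05 s, during which the arm holds its last target. There are 200 camera calls.

## Task

Lock the carousel of the tube rotator: take the smaller of the two open spring clips and push it sideways, mouth first, into the groove of the spindle, under the spindle's head, until it snaps fully home, then let go of it. Leave the larger clip where it lies and keep the white-lidded cup and the glass beaker standing.

Things in the scene. Friction and masses are not known exactly. Their poses are not given: they have to be found in the camera images.
- rotator: bench tube rotator, fixed: grey base 54 mm high, round aluminium carousel (diameter 120, top face 75 mm above the worktop), upright steel spindle in its middle. Origin on the worktop under the spindle axis, z up. +x points to its white control housing (87 to 137 mm from the axis, 110 mm high with knob); -x is the open front. Base reaches 65 mm to -x, 140 mm to +x, 68 mm to each side
- groove (a point): bottom centre of the spindle's groove: on its axis, at the carousel's top face. The groove is a neck of diameter 26 mm, 16 mm high, between the carousel and the spindle's head (diameter 38 mm, its top 27 mm above this point). Axes as the rotator's. The clip can slide along the carousel's flat top into it
- clip: the smaller spring clip, loose, 87 mm long, 50 mm wide, 0.11 kg, lying flat: steel crossbar 9 mm thick with two sprung arms of 8 mm round wire and an upright grey grip tab behind. Origin at the centre of its bore, on its underside; +x points out of its open mouth, z up. The bore fits the 26 mm neck: home is with this origin on the spindle's axis, crossbar face 13.5 mm behind it
- clip_tab (a point): centre of the upper part of the smaller clip's grip tab, 41.5 mm behind the clip's origin (-x) and 40 mm above its underside. The tab is 25 mm long (clip x), 14 mm thick (clip y) and 50 mm high from the underside; hold it across its thickness. Axes as the clip's.
- clip_mouth (a point): middle of the smaller clip's mouth, 29 mm ahead of its origin (clip +x), 4.5 mm above its underside; the arm tips end 4 mm farther on and flare to a 34 mm opening; behind the flare, 11.5 mm ahead of the origin, the mouth narrows to 18 mm and springs open under a push of some 5 to 20 N; neck, arms and carousel are smooth. Axes as the clip's
- clip_left (a joint): angle of the smaller clip's arm on its +y side: 0 at rest, grows as the arm is sprung outward (rad); about 0.12 as the neck passes; 0 to 0.01 when home
- clip_right (a joint): the same for the arm on the -y side
- clip_big: the larger spring clip, same form for a 40 mm neck: about 110 mm long, 73 mm wide; its tab is like the other's, 48.5 mm behind its origin. Origin and axes as the smaller's. Not wanted.
- cup: plastic specimen cup with a white lid, 60 x 60 x 81 mm, loose, standing; origin at the centre of its underside, z up
- beaker: empty glass beaker, 54 x 54 x 68 mm, loose, standing; origin at the centre of its underside, z up
Things that resemble listed ones, but are neither listed nor needed, are in the scene too. What is shaped like the clip but green or yellow is not meant.

How it is judged:
On the way:
1. the neck springs the smaller clip's arms open at the groove (distance between clip and groove below 0.03 m and value of joint any of clip_left, clip_right above 0.04 rad).
At the end, for the whole second after the job is handed in: the smaller clip sits in the groove: bore within 4 mm of the spindle axis, underside at most 9 mm above the carousel, tilt under 0.2 rad, both arms under 0.05 rad, released and at rest; the larger clip within 30 mm of its start; cup and beaker upright (0.3 rad) (horizontal distance between clip and groove below 0.004 m and z of clip in the frame of groove between -0.003 and 0.009 m and angle between clip's own z axis and vertical below 0.2 rad and value of joint each of clip_left, clip_right below 0.05 rad and linear speed of clip below 0.02 m/s and distance of clip_big from where it was at the start of the episode below 0.03 m and angle between each of cup, beaker's own z axis and vertical below 0.3 rad); the robot touches nothing.
It fails at once if the larger clip is moved more than 30 mm (distance of clip_big from where it was at the start of the episode above 0.03 m).
It fails at once if the cup or the beaker is knocked over (angle between any of cup, beaker's own z axis and vertical above 0.6 rad).
It also fails if it takes over 35 s, if anything falls off the work surface, if the arm or the gripper's body presses on something with over 40 N, if the wrist force passes 120 N, or if a joint passes its speed limit or range.

## Working session

There is one attempt and no reset: what is moved stays moved. The work goes in short steps, Python scripts to look and compute and a shell command to move; the robot and the scene stay as the last step left them, time stands still between calls to the robot, and variables do not carry over. Pictures are saved under pics/ and viewed, at most 10 in all, crops included, and the job is handed in when it is done.

```bash
mkdir -p pics
python3 - <<'E'
from station import env, optics
import cv2
for n in("scene","top"):
    cv2.imwrite(f"pics/{n}0.png",optics.grab_frame(n)); print(n,optics.calibration(n))
s=env.read_state(); print(s["time"],s["tcp_pos"],s["orientation"],s["opening"],env.finger_overhang)
E
```

```text
scene {'fx': 464.5945599130936, 'fy': 464.5945599130936, 'cx': 278.19083036172225, 'cy': 206.5767199666079, 'eye': array([ 0.51125887, -0.96692804,  1.27677809]), 'orientation': array([ 3.21564664e-01,  1.59068268e-04, -1.46024535e-02,  9.46775005e-01])}
top {'fx': 455.0005519273925, 'fy': 455.0005519273925, 'cx': 278.7119155673471, 'cy': 209.6543015841475, 'eye': array([ 0.30509363, -0.05840772,  1.35934476]), 'orientation': array([ 0.06088935, -0.05786661, -0.70331158,  0.70590138])}
0.1 [ 0.16328798 -0.57669115  0.20892433] [ 9.90506135e-01  1.37466027e-01 -1.89887023e-05 -8.29537102e-04] 1.000725241162436 0.011
```

View pics/scene0.png

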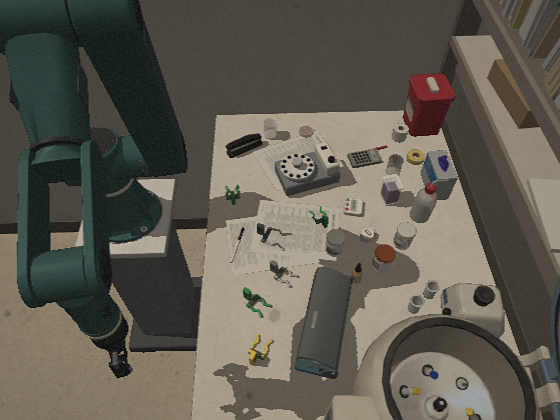

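View pics/top0.png

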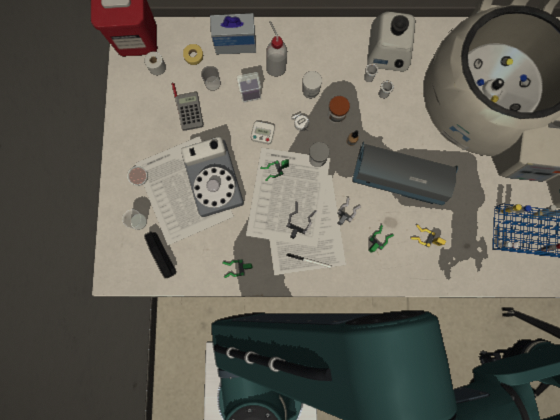

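The grey rotator is at top (213,185) with its white housing at (205,150). Clip candidates in the top view:
- Grey at (298,218), which looks larger.
- Grey at (346,208), which looks smaller.
- Green at (277,168), (237,267) and (380,240), and yellow at (430,237). These are not meant.

Next I'll crop in close.

```bash
cat > h.py <<'E'
import numpy as np, cv2
from scipy.spatial.transform import Rotation as R
from station import env, optics
def ray(n,u,v):
    c=optics.calibration(n); d=np.array([(u-c["cx"])/c["fx"],-(v-c["cy"])/c["fy"],-1.])
    return c["eye"],R.from_quat(c["orientation"]).apply(d)
def at(n,u,v,z):
    e,d=ray(n,u,v); return e+d*(z-e[2])/d[2]
def px(n,p):
    c=optics.calibration(n); q=R.from_quat(c["orientation"]).inv().apply(np.atleast_2d(p)-c["eye"])
    return np.c_[c["cx"]-c["fx"]*q[:,0]/q[:,2], c["cy"]+c["fy"]*q[:,1]/q[:,2]]
def crop(n,f,x0,y0,w,h,k,im=None):
    im=optics.grab_frame(n) if im is None else im
    o=cv2.resize(im[y0:y0+h,x0:x0+w],None,fx=k,fy=k,interpolation=cv2.INTER_CUBIC)
    for i in range(0,w,10): cv2.line(o,(i*k,0),(i*k,12 if (x0+i)%50 else 25),(0,0,255),1)
    for i in range(0,h,10): cv2.line(o,(0,i*k),(12 if (y0+i)%50 else 25,i*k),(0,0,255),1)
    cv2.imwrite(f,o)
E
python3 - <<'E'
from h import *
a=cv2.imread("pics/top0.png"); b=cv2.imread("pics/scene0.png")
crop("top","pics/c1.png",170,130,200,120,4,a)
crop("scene","pics/c2.png",220,130,150,160,0 or 4,b) if 0 else crop("scene","pics/c2.png",215,130,200,150,4,b)
for u,v,z in((213,185,.102),(298,218,.0),(346,208,0),(205,150,.11)): print(at("top",u,v,z))
E
```

```text
[0.58867936 0.13370693 0.102     ]
[ 0.51045539 -0.11047103  0.        ]
[ 0.5415943 -0.2560007  0.       ]
[0.68892622 0.15818063 0.11      ]
```

View pics/c1.png

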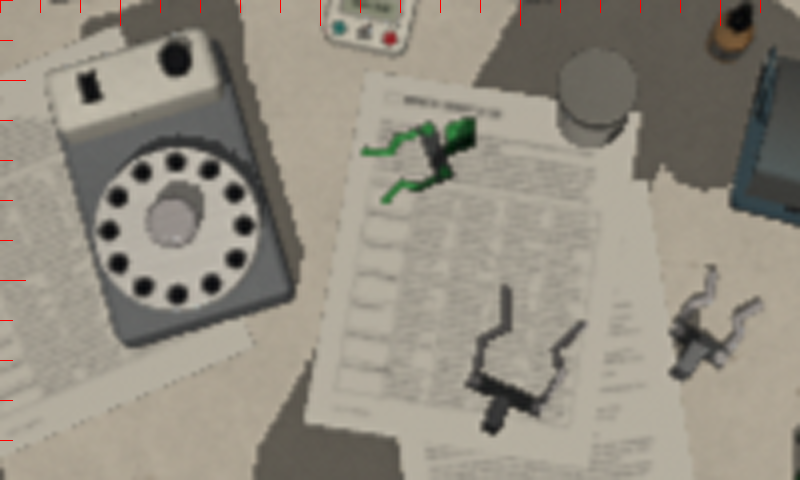

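View pics/c2.png

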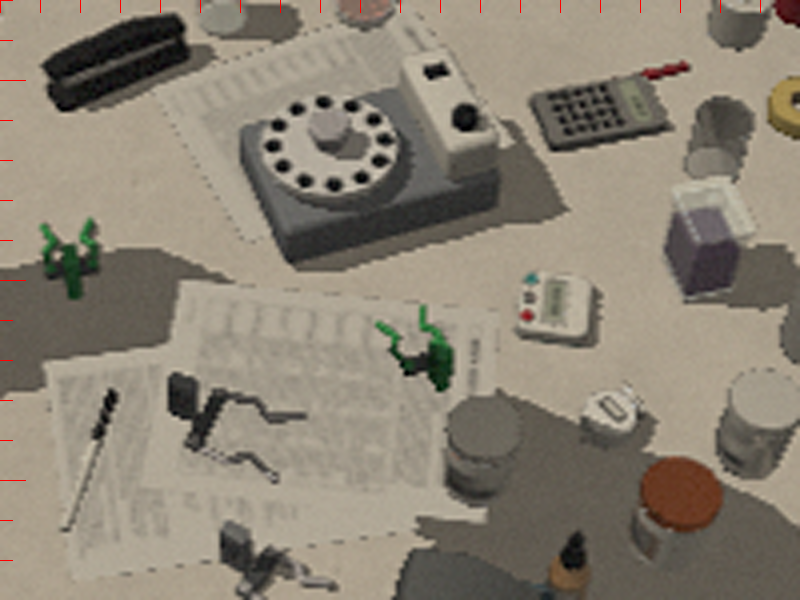

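The small steel clip is at top (346,208) and the larger one at (298,218). I'll take one close crop of it from the scene camera to confirm the choice, and fit the poses.

Run:
```python
from h import *
b=cv2.imread("pics/scene0.png"); a=cv2.imread("pics/top0.png")
x=b[250:295,258:308]; y=a[188:233,328:378]
cv2.imwrite("pics/c3.png",np.hstack([cv2.resize(i,None,fx=8,fy=8,interpolation=cv2.INTER_CUBIC) for i in(x,y)]))
for n,P in(("big",[(296.5,202),(315.5,210.5),(287,225.8),(304.5,232.5)]),("small",[(348,197),(360,205.5),(338.8,211),(350.5,220.5)])):
    Q=np.array([at("top",*p,.006)for p in P]); m=(Q[:2].sum(0)-Q[2:].sum(0))/2
    print(n,"bar",np.linalg.norm(Q[2]-Q[3]),"bar-tip",np.linalg.norm(m),"yaw",np.degrees(np.arctan2(m[1],m[0])),"tipmid",Q[:2].mean(0))
print("groove",at("top",214,187,.075),at("scene",297.5,166.3,.075),"head",at("top",213,185.75,.102),at("scene",297.5,161.8,.102))
F=[at("top",170+128/4,130+345/4,.054),at("top",170+295/4,130+297/4,.054)];d=F[0]-F[1];print(F,np.linalg.norm(d),"rot yaw",np.degrees(np.arctan2(-d[0],d[1])))
```

```text
big bar 0.056052036495774823 bar-tip 0.0763768191323431 yaw -24.024446757558447 tipmid [ 0.54553529 -0.13446061  0.006     ]
small bar 0.0450155631541066 bar-tip 0.05318333313322844 yaw -33.252737132834795 tipmid [ 0.56137346 -0.27970992  0.006     ]
groove [0.58886304 0.13477468 0.075     ] [0.59730247 0.1305009  0.075     ] head [0.58650682 0.13364567 0.102     ] [0.59647404 0.12672882 0.102     ]
[array([0.50648622, 0.17039232, 0.054     ]), array([0.54231077, 0.04967829, 0.054     ])] 0.12591773860745475 rot yaw 16.529418820767035
```

View pics/c3.png

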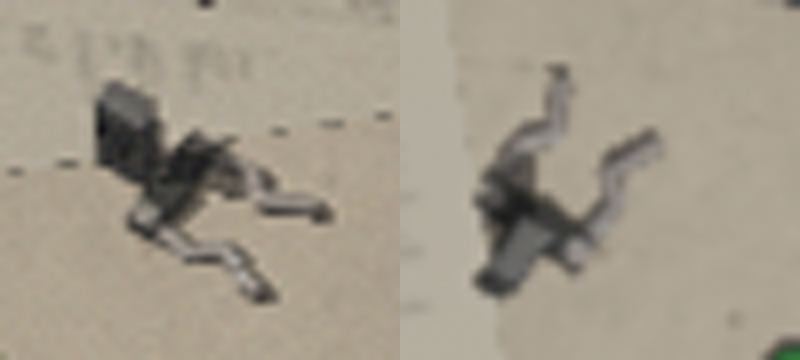

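The crop shows the plain steel small clip. In the scene view its tips are at (298.6,276.6) and (291.5,286.9) and its tab top at (274,262.5). In the top view the tips are at (347.8,196.8) and (359.5,205.3) and the tab top at about (342,220.3). I'll do a joint fit with both cameras.

```bash
cat >> h.py <<'E'
from scipy.optimize import least_squares
def fit(obs,z0,g,fitz=False):
    # obs: list (cam,u,v,localpoint); returns x,y,yaw
    def f(p):
        r=[]
        for n,u,v,l in obs:
            w=R.from_euler('z',p[2]).apply(l)+[p[0],p[1],z0]
            r+=list(px(n,w)[0]-[u,v])
        return np.array(r)
    s=least_squares(f,g,loss="soft_l1"); return s.x,f(s.x).reshape(-1,2)
E
python3 - <<'E'
from h import *
np.set_printoptions(precision=4,suppress=True)
L=[.033,.019,.005];Rr=[.033,-.019,.005];T=[-.0415,0,.05]
top=[("top",347.75,197,L),("top",359.3,205.5,Rr),("top",342,220.3,T),("top",338.8,211,[-.0185,.025,.005]),("top",350.5,220.5,[-.0185,-.025,.005])]
sc=[("scene",298.4,276.4,L),("scene",291.4,286.7,Rr),("scene",274.2,262.5,T)]
for o in(top,sc,top+sc):
    p,r=fit(o,0,[.54,-.26,-.55]);print("clip",p,np.degrees(p[2]));print(r.ravel())
H=[0,0,.102];C=[0,0,.075]
c=lambda x,y:(170+x/4,130+y/4); d=lambda x,y:(215+x/4,130+y/4)
top=[("top",*c(172,223),H),("top",*c(176,228),C),("top",*c(128,345),[-.065,.068,.054]),("top",*c(295,297),[-.065,-.068,.054]),("top",*c(48,75),[.137,.068,.11]),("top",*c(200,30),[.137,-.068,.11])]
sc=[("scene",*d(330,122),H),("scene",*d(330,145),C),("scene",*d(288,238),[-.065,-.068,.054]),("scene",*d(242,130),[-.065,.068,.054])]
for o in(top,sc,top+sc):
    p,r=fit(o,0,[.59,.13,.2]);print("rot",p,np.degrees(p[2]));print(r.ravel())
E
```

```text
clip [ 0.5325 -0.2601 -0.5997] -34.36258651321061
[ 0.6006  1.3357 -0.4087 -0.1634  0.0846 -0.5681 -1.4567  0.0352  0.7499
 -0.1565]
clip [ 0.5418 -0.2634 -0.6027] -34.53041269809417
[-0.3137  0.4486  0.1784 -0.5609  0.1208  0.1005]
clip [ 0.5354 -0.2613 -0.5968] -34.19413145885883
[ 0.9653  0.3854 -0.0267 -1.1488  0.5407 -1.5401 -1.0477 -0.8912  1.1823
 -1.1293 -2.4007 -0.1502 -1.8687 -1.1414 -2.0213 -0.3715]
rot [0.5853 0.1332 0.3221] 18.456784425143233
[ 0.1383  0.428   0.5037  1.2183 -2.3723  1.4907  0.5439 -0.9525 -5.988
 -0.4391  1.5803 -3.5332]
rot [0.5984 0.1298 0.314 ] 17.9884134276795
[ 0.5094  0.6298  0.3226  0.1894  0.0536 -0.203  -1.5733 -0.68  ]
rot [0.5895 0.1322 0.351 ] 20.111568056884202
[ 0.5489 -1.0428  0.9052 -0.2238 -1.1462  0.463   1.3239 -3.2193 -6.6871
 -0.8136  0.4588 -5.1425 -2.0952  0.1943 -2.2474 -0.2448 -1.6223 -0.3644
 -4.4864 -0.4527]
```

```bash
python3 -m jog '[[[0.035,-0.0195,0],[0,0,0]],[[0.035,-0.0195,0],[0,0,0]],[[0.035,-0.0195,0],[0,0,0]],[[0.035,-0.0195,0],[0,0,0]],[[0.035,-0.0195,0],[0,0,0]],[[0.035,-0.0195,0],[0,0,0]],[[0.035,-0.0195,0],[0,0,0]],[[0.035,-0.0195,0],[0,0,0]],[[0.035,-0.0195,0],[0,0,0]],[[0.035,-0.0195,0],[0,0,0]]]' 1
python3 -m jog '[[[0.035,-0.0195,0],[0,0,0]],[[0.034,-0.018,0],[0,0,0]],[[0,0,0.01],[0,0,7]],[[0,0,0.01],[0,0,7]],[[0,0,0.01],[0,0,7]],[[0,0,0.01],[0,0,7]],[[0,0,0.01],[0,0,7]],[[0,0,0.01],[0,0,7]],[[0,0,0.01],[0,0,7]],[[0,0,0],[0,0,0]]]'
python3 - <<'E'
from h import *
s=env.read_state();p=s["tcp_pos"];print(p,R.from_quat(s["orientation"]).as_matrix().round(3),s["wrist_force"])
a=optics.grab_frame("top");b=optics.grab_frame("scene")
for n,i in(("top",a),("scene",b)):
    print(n,px(n,p),px(n,p-[0,0,.011]))
x=a[160:240,300:400];y=b[215:295,235:335]
o=np.hstack([cv2.resize(i,None,fx=4,fy=4,interpolation=cv2.INTER_CUBIC) for i in(x,y)])
cv2.imwrite("pics/d1.png",o)
E
```

```text
time: 0.93
tcp_pos: [0.4479, -0.2925, 0.2095]
orientation: [0.991, 0.137, -0.0, -0.0]
wrist_force: [0.2, -1.2, 0.6]
opening: 1.0
gripper_force: 0.0
time: 1.77
tcp_pos: [0.5016, -0.2384, 0.1375]
orientation: [0.958, -0.288, -0.002, -0.001]
wrist_force: [-0.6, 1.3, -1.0]
opening: 0.999
gripper_force: 0.0
[ 0.50164597 -0.23844704  0.1375141 ] [[ 0.834 -0.551 -0.004]
 [-0.551 -0.834  0.002]
 [-0.004 -0.    -1.   ]] [-0.5823306   1.31889945 -0.97764396]
top [[347.01885434 213.81162736]] [[346.44090571 214.44693989]]
scene [[271.76415855 246.73491592]] [[271.84204757 248.77154014]]
```

View pics/d1.png

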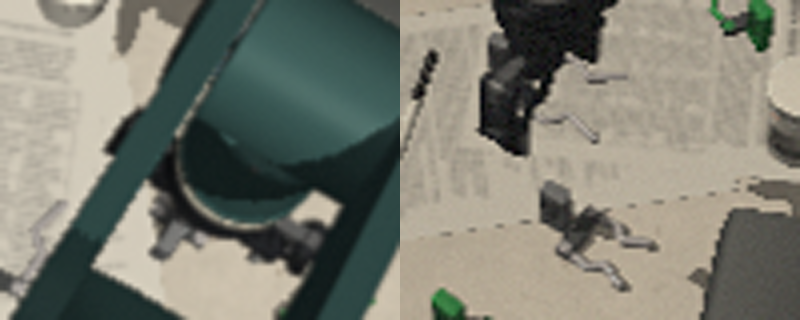

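Run:
```python
from h import *
p=np.array([.5016,-.2384,0]); y=np.array([-.551,-.834,0]);x=np.array([.834,-.551,0])
for n in("scene","top"):
  for s in(1,-1):
    P=[p+s*y*w+x*k+[0,0,z] for w in(.0425,.057) for k in(-.011,.011) for z in(.14,.18)]
    q=px(n,P); o=(400,235,215) if n=="scene" else (0,300,160)
    print(n,s,(np.c_[o[0]+(q[:,0]-o[1])*4,(q[:,1]-o[2])*4]).round().tolist())
```

```text
scene 1 [[502.0, 161.0], [500.0, 131.0], [528.0, 175.0], [526.0, 145.0], [491.0, 176.0], [488.0, 146.0], [517.0, 190.0], [515.0, 160.0]]
scene -1 [[565.0, 77.0], [564.0, 46.0], [591.0, 90.0], [590.0, 59.0], [576.0, 63.0], [575.0, 32.0], [601.0, 76.0], [601.0, 45.0]]
top 1 [[233.0, 263.0], [243.0, 254.0], [250.0, 236.0], [261.0, 227.0], [251.0, 274.0], [262.0, 267.0], [269.0, 247.0], [280.0, 239.0]]
top -1 [[127.0, 194.0], [134.0, 184.0], [144.0, 167.0], [152.0, 156.0], [109.0, 182.0], [115.0, 171.0], [126.0, 156.0], [133.0, 144.0]]
```

The open fingers hide too much to compare. I'll lower them to just above the tab, partly closed, and compare there.

```bash
python3 -m jog '[[[0,0,0.01],[0,0,0]],[[0,0,0.01],[0,0,0]],[[0,0,0.01],[0,0,0]],[[0,0,0.01],[0,0,0]],[[0,0,0.01],[0,0,0]],[[0,0,0.007],[0,0,0]],[[0,0,0],[0,0,0]],[[0,0,0],[0,0,0]],[[0,0,0],[0,0,0]],[[0,0,0],[0,0,0]]]' 0.5
python3 - <<'E'
from h import *
s=env.read_state();p=s["tcp_pos"];print(p)
b=optics.grab_frame("scene");a=optics.grab_frame("top")
cv2.imwrite("pics/d2.png",np.hstack([cv2.resize(i,None,fx=7,fy=7,interpolation=cv2.INTER_CUBIC) for i in(b[235:295,248:303],a[180:240,320:375])]))
M=R.from_quat(s["orientation"]).as_matrix()
for n,(ox,u0,v0) in dict(scene=(0,248,235),top=(385,320,180)).items():
  for sg in(1,-1):
    q=px(n,[p+M@[k,sg*w,.011-.005] for w in(.021,.033) for k in(-.011,.011)])
    print(n,sg,np.c_[ox+(q[:,0]-u0)*7,(q[:,1]-v0)*7].round().tolist())
E
```

```text
time: 2.7
tcp_pos: [0.5037, -0.2397, 0.0832]
orientation: [0.958, -0.286, 0.0, 0.0]
wrist_force: [0.1, -0.1, 0.6]
opening: 0.502
gripper_force: 0.0
[ 0.50370076 -0.23972882  0.0832007 ]
scene 1 [[126.0, 185.0], [170.0, 209.0], [111.0, 206.0], [155.0, 230.0]]
scene -1 [[178.0, 114.0], [222.0, 136.0], [193.0, 93.0], [236.0, 116.0]]
top 1 [[585.0, 306.0], [614.0, 261.0], [610.0, 322.0], [639.0, 277.0]]
top -1 [[498.0, 249.0], [526.0, 205.0], [473.0, 233.0], [502.0, 189.0]]
```

View pics/d2.png

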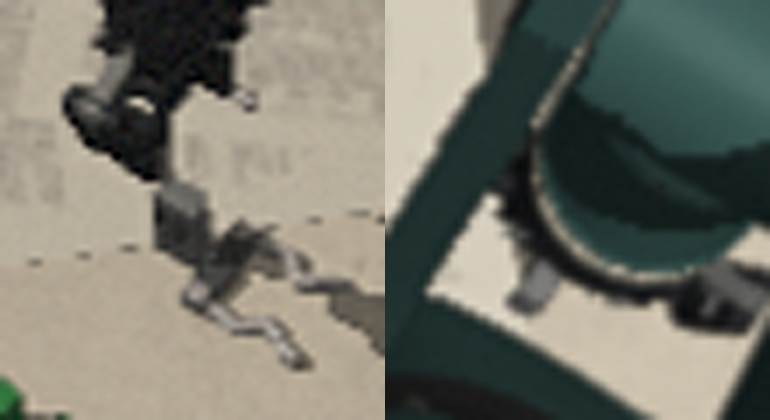

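The fingers straddle the tab line, so I'll descend fully open and let contact confirm: the tab should stop the jaws at about 14 mm, an opening of 0.16.

```bash
python3 -m jog '[[[0,0,0],[0,0,0]],[[0,0,0],[0,0,0]],[[0,0,0],[0,0,0]],[[0,0,0.008],[0,0,0]],[[0,0,0.008],[0,0,0]],[[0,0,0.008],[0,0,0]],[[0,0,0.008],[0,0,0]],[[0,0,0.008],[0,0,0]],[[0,0,0.008],[0,0,0]],[[0,0,0],[0,0,0]]]' 1
python3 -m jog '[[[0,0,0],[0,0,0]],[[0,0,0],[0,0,0]],[[0,0,0],[0,0,0]],[[0,0,0],[0,0,0]],[[0,0,0],[0,0,0]],[[0,0,0],[0,0,0]],[[0,0,0],[0,0,0]],[[0,0,0],[0,0,0]],[[0,0,0],[0,0,0]],[[0,0,0],[0,0,0]]]' 0 40
```

```text
time: 3.63
tcp_pos: [0.502, -0.2387, 0.0327]
orientation: [0.958, -0.286, -0.002, -0.0]
wrist_force: [-0.0, -0.2, -0.0]
opening: 0.997
gripper_force: 0.0
time: 4.47
tcp_pos: [0.5032, -0.2395, 0.0347]
orientation: [0.958, -0.286, -0.0, -0.0]
wrist_force: [0.1, -0.1, -0.1]
opening: 0.004
gripper_force: 0.0
```

The jaws shut on nothing, so I'll look.

Run:
```python
from h import *
s=env.read_state();p=s["tcp_pos"];print(p)
b=optics.grab_frame("scene");a=optics.grab_frame("top")
np.save("b.npy",b);np.save("a.npy",a)
cv2.imwrite("pics/d3.png",np.hstack([cv2.resize(i,None,fx=7,fy=7,interpolation=cv2.INTER_CUBIC) for i in(b[220:300,248:303],a[170:250,320:375])]))
M=R.from_quat(s["orientation"]).as_matrix()
for n,(ox,u0,v0) in dict(scene=(0,248,220),top=(385,320,170)).items():
    q=px(n,[p+M@[k,w,.011] for w in(-.01,.01) for k in(-.011,.011)])
    print(n,np.c_[ox+(q[:,0]-u0)*7,(q[:,1]-v0)*7].round().tolist())
```

```text
[ 0.50323501 -0.23946906  0.0347122 ]
scene [[166.0, 300.0], [208.0, 323.0], [142.0, 334.0], [184.0, 357.0]]
top [[504.0, 354.0], [532.0, 311.0], [544.0, 380.0], [572.0, 337.0]]
```

View pics/d3.png

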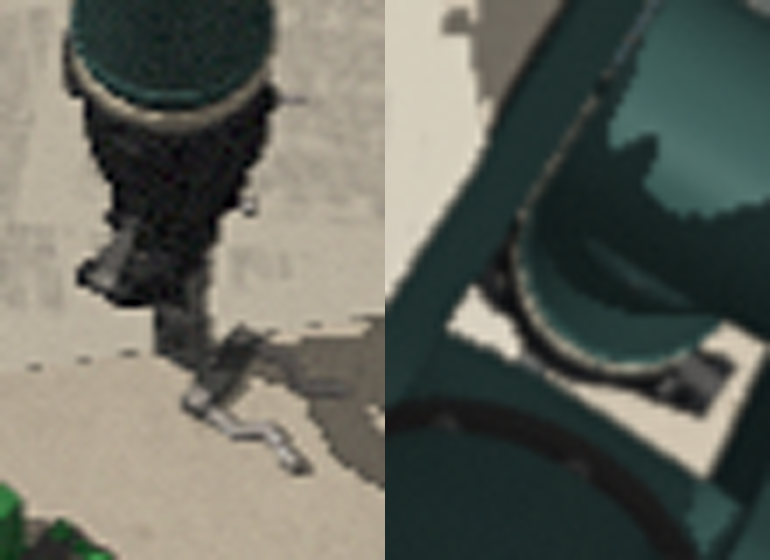

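Run:
```python
from h import *
for (ut,vt,us,vs) in((354.3,207.1,272.4,230.5),(354.3,207.1,272.4,228),(355.5,206,272.4,230.5)):
    e1,d1=ray("top",ut,vt);e2,d2=ray("scene",us,vs);d1/=np.linalg.norm(d1);d2/=np.linalg.norm(d2)
    t=np.linalg.lstsq(np.c_[d1,-d2],e2-e1,rcond=None)[0];A=e1+t[0]*d1;B=e2+t[1]*d2
    print(((A+B)/2).round(4),"gap",np.linalg.norm(A-B).round(4),A.round(3),B.round(3))
# triangulate tab top & tips, head
for nm,(ut,vt,us,vs) in dict(tab=(342,220.3,274.2,262.5),tipL=(347.75,197,298.4,276.4),tipR=(359.3,205.5,291.4,286.7),head=(213,185.75,297.5,160.5),car=(214,187,297.5,166.3)).items():
    e1,d1=ray("top",ut,vt);e2,d2=ray("scene",us,vs);d1/=np.linalg.norm(d1);d2/=np.linalg.norm(d2)
    t=np.linalg.lstsq(np.c_[d1,-d2],e2-e1,rcond=None)[0];A=e1+t[0]*d1;B=e2+t[1]*d2
    print(nm,((A+B)/2).round(4),"gap",np.linalg.norm(A-B).round(4))
print(env.read_state()["joints"])
```

```text
[ 0.5048 -0.2438  0.2278] gap 0.0008 [ 0.504 -0.244  0.228] [ 0.505 -0.244  0.228]
[ 0.5041 -0.2421  0.2369] gap 0.0027 [ 0.503 -0.242  0.237] [ 0.505 -0.242  0.237]
[ 0.5058 -0.2464  0.232 ] gap 0.0013 [ 0.506 -0.246  0.232] [ 0.505 -0.247  0.232]
tab [ 0.5025 -0.2365  0.0426] gap 0.0097
tipL [ 0.5786 -0.2619 -0.002 ] gap 0.0053
tipR [ 0.554  -0.2964 -0.0034] gap 0.008
head [0.5925 0.1355 0.0971] gap 0.0097
car [0.5944 0.1369 0.0664] gap 0.0072
[-5.68179240e-01  5.13643169e-01  1.77504694e+00  1.22175417e-04
  8.52951448e-01  1.58199296e+00]
```

Run:
```python
from h import *
b=np.load("b.npy");c=cv2.imread("pics/scene0.png");d=cv2.imread("pics/d2.png")
np.set_printoptions(linewidth=200)
for i in(c,b): print(cv2.cvtColor(i,cv2.COLOR_BGR2GRAY)[250:282,262:288:1]//10)
```

```text
[[16 16 16 16 16 16 16 16 16 16 17 16 16 16 16 16 16 16 16 16 13  6 10 16 16 16]
 [16 17 17 17 16 16 17 16 16 16 17 16 17 16 16 16 17 16 16 16 17 16 16 16 16 16]
 [17 17 16 17 16 16 16 16 16 16 16 16 16 17 16 17 16 16 16 16 16 16 16 16 16 16]
 [15 15 16 16 16 16 16 16 17 16 16 17 17 17 16 16 16 16 16 17 16 16 17 16 17 16]
 [15 15 16 16 16 15 15 16 16 16 16 16 15 15 16 16 17 16 16 16 17 17 16 16 16 16]
 [15 16 16 17 16 16 15 16 16 15 15 16 15 14 15 16 16 16 16 15 15 15 15 16 16 16]
 [15 15 15 16 16 16 15 16 16 16 15 16 15 14 15 15 16 16 16 15 14 15 15 15 16 16]
 [16 15 15 16 16 16 14 16 16 16 17 16 15 14 15 15 16 16 16 15 14 15 15 15 16 16]
 [16 16 16 17 17 16 15 15 16 17 17 16 15 15 16 15 16 17 16 16 15 15 16 15 15 16]
 [16 16 16 16 16 16 15 15 16 17 17 16 16 16 16 15 16 16 16 15 15 16 16 15 15 16]
 [16 16 16 16 16 17 16 16 15 12 10 13 17 15 15 16 16 17 16 16 15 16 17 17 16 16]
 [16 16 17 16 16 16 16 15 14  9  9  9 10 12 15 16 16 16 16 16 15 16 16 16 16 16]
 [16 17 16 17 16 16 16 14 10 10 10 10  9  9 10 13 17 16 16 16 16 16 16 16 17 16]
 [17 16 16 16 17 17 17 14  5  8 11 10 10  9  9 
[... 3385 characters left out ...]
16 17 17 16 12  5  6  6  7  6  5  6  9  9  8  9  9]
 [17 17 16 16 16 16 16 16 17 16 17 17 16 12  6  6  6  7  6  5  8 12 17 15  8  9]
 [16 16 16 16 16 16 16 16 16 16 16 17 16 12 11  8  6  6  4  7  9 12 17 17 16 17]
 [16 17 17 16 16 16 16 16 16 17 16 15 12 14 14 13  5  4  6  9 12 17 17 16 16 17]
 [17 17 17 17 17 17 17 16 16 17 17 14  8 14 13  9  5  6  9 12 17 16 16 17 16 16]
 [16 17 16 16 17 17 16 16 16 16 17 15  8  6  8  8 11 10 11 16 17 17 16 17 17 16]
 [17 17 17 17 17 17 16 16 16 16 16 17 16 11  5  9 15 16 12 12 17 17 16 17 17 17]
 [17 17 16 17 17 17 16 16 16 17 16 17 17 16 14 12 10 14 15 13 13 14 15 15 14 14]
 [17 17 17 17 17 16 17 17 16 16 16 17 17 16 15 16 15 12 14 15 15 14 14 14 16 11]]
```

The tab's pixels are unchanged, and the finger bottoms sit about 6 px higher than the model predicts. The flange's triangulated x and y match the TCP, so the fingers are stopping short in height. I'll feel downward in small steps.

```bash
python3 -m jog '[[[0,0,0],[0,0,0]],[[0,0,0],[0,0,0]],[[0,0,0],[0,0,0]],[[0,0,0],[0,0,0]],[[0,0,0],[0,0,0]],[[0,0,0.004],[0,0,0]],[[0,0,0.004],[0,0,0]],[[0,0,0.004],[0,0,0]],[[0,0,0],[0,0,0]],[[0,0,0],[0,0,0]]]' 1
python3 -m jog '[[[0,0,0],[0,0,0]],[[0,0,0],[0,0,0]],[[0,0,0],[0,0,0]],[[0,0,0],[0,0,0]],[[0,0,0],[0,0,0]],[[0,0,0],[0,0,0]],[[0,0,0],[0,0,0]],[[0,0,0],[0,0,0]],[[0,0,0],[0,0,0]],[[0,0,0],[0,0,0]]]' 0 20
python3 - <<'E'
from h import *
b=optics.grab_frame("scene");a=optics.grab_frame("top")
np.save("b2.npy",b)
np.set_printoptions(linewidth=200)
print(cv2.cvtColor(b,cv2.COLOR_BGR2GRAY)[256:274,262:282]//10)
E
```

```text
time: 5.4
tcp_pos: [0.5028, -0.2392, 0.0221]
orientation: [0.958, -0.286, -0.001, -0.0]
wrist_force: [0.5, 0.5, -0.0]
opening: 1.001
gripper_force: 0.0
time: 6.23
tcp_pos: [0.5033, -0.2394, 0.0228]
orientation: [0.958, -0.286, 0.0, -0.0]
wrist_force: [-0.4, 1.6, 1.0]
opening: 0.154
gripper_force: 24.6
[[16 15 10 11  9  4  2  1  1  2  2  2  2  1  3 10 13 12 18 16]
 [16 13 10 10  8  2  3  0  3  2  2  3  1  1  1  4  7 13 17 16]
 [10 10 11 10  5  3  2  2  3  2  2  2  1  2  1  2  5 13 18 16]
 [ 8 10 10  8  3  3  4  3  4  3  2  1  2  2  2  2  5 12 17 16]
 [12 10 10  5  4  3  3  3  3  4  3  2  2  2  2  2  5 12 17 17]
 [ 9 11  9  3  4  5  5  4  3  3  2  3  3  2  1  2  5 13 18 17]
 [12 11  5  4  2  3  4  2  4  2  2  0  2  5  5  2 10 18 17 17]
 [ 7  6  5  5  3  2  2  3  2  2  1  2  5  6  5  7 12 18 17 17]
 [ 6  3  3  3  2  3  2  2  2  2  2  4  6  7  4 11 18 17 17 17]
 [17 15  4  1  1  2  0  1  2  2  1  3  6  6  4 11 18 17 17 18]
 [18 18 17 15  5  5  4  1  2  1  2  4  6  6  3 11 18 17 17 14]
 [17 17 18 18 17 18 18 16  4  3  2  4  6  5  4 11 18 18 16  8]
 [17 17 17 17 18 18 17 15  3  4  4  3  3  4  4 12 18 13  5  6]
 [17 17 17 17 18 17 18 15  4  5  3  4  5  5  4  7  9  5  3  4]
 [17 17 16 13 10 13 17 15  9  5  5  5  5  4  5  4  4  4  3  3]
 [17 16 16 16 16 16 17 17 16 12  7  5  5  5  4  4  4  4  3  4]
 [16 16 16 16 16 16 16 16 17 17 16 12  8  5  4  3  3  4  3  3]
 [16 17 17 16 17 16 16 16 16 17 17 17 16  9  5  7  7  6  4  4]]
```

Gripped at 13 mm by the finger ends. I'll open and take a deeper bite, 12 mm lower.

```bash
python3 -m jog '[[[0,0,0],[0,0,0]],[[0,0,0],[0,0,0]],[[0,0,0],[0,0,0]],[[0,0,0.004],[0,0,0]],[[0,0,0.004],[0,0,0]],[[0,0,0.004],[0,0,0]],[[0,0,0],[0,0,0]],[[0,0,0],[0,0,0]],[[0,0,0],[0,0,0]],[[0,0,0],[0,0,0]]]' 0.5
python3 -m jog '[[[0,0,0],[0,0,0]],[[0,0,0],[0,0,0]],[[0,0,0],[0,0,0]],[[0,0,0],[0,0,0]],[[0,0,0],[0,0,0]],[[0,0,0],[0,0,0]],[[0,0,0],[0,0,0]],[[0,0,0],[0,0,0]],[[0,0,0],[0,0,0]],[[0,0,0],[0,0,0]]]' 0 90
```

```text
time: 7.17
tcp_pos: [0.5033, -0.2396, 0.0107]
orientation: [0.958, -0.286, 0.0, -0.0]
wrist_force: [-0.4, -0.7, 0.4]
opening: 0.499
gripper_force: 0.0
time: 8.0
tcp_pos: [0.5035, -0.2395, 0.0111]
orientation: [0.958, -0.286, 0.0, -0.0]
wrist_force: [-0.1, 1.9, 6.3]
opening: 0.136
gripper_force: 88.5
```

```bash
python3 -m jog '[[[0,0,-0.025],[0,0,0]],[[0,0,-0.025],[0,0,0]],[[0,0,-0.025],[0,0,0]],[[0,0,-0.03],[0,0,0]],[[-0.02,-0.0272,0],[0,0,0]],[[-0.02,-0.0272,0],[0,0,0]],[[-0.02,-0.0272,0],[0,0,0]],[[-0.02,-0.0272,0],[0,0,0]],[[-0.02,-0.0272,0],[0,0,0]],[[-0.02,-0.0272,0],[0,0,0]]]'
python3 -m jog '[[[-0.02,-0.0272,0],[0,0,0]],[[-0.02,-0.0272,0],[0,0,0]],[[-0.02,-0.0272,0],[0,0,0]],[[-0.02,-0.0272,0],[0,0,0]],[[0,0,0],[0,0,-6.4]],[[0,0,0],[0,0,-6.4]],[[0,0,0],[0,0,-6.4]],[[0,0,0],[0,0,-6.4]],[[0,0,0],[0,0,-6.4]],[[0,0,0],[0,0,-6.4]]]'
python3 -m jog '[[[0,0,0],[0,0,-6.4]],[[0,0,0],[0,0,-6.4]],[[0,0,0],[0,0,0]],[[0,0,0],[0,0,0]],[[0,0,0.005],[0,0,0]],[[0,0,0.005],[0,0,0]],[[0,0,0.005],[0,0,0]],[[0,0,0],[0,0,0]],[[0,0,0],[0,0,0]],[[0,0,0],[0,0,0]]]'
python3 - <<'E'
from h import *
s=env.read_state();p=s["tcp_pos"];o=R.from_quat(s["orientation"]).as_matrix();print(p,np.degrees(np.arctan2(o[1,0],o[0,0])),s["opening"],s["wrist_force"])
b=optics.grab_frame("scene");a=optics.grab_frame("top");np.save("b3.npy",b);np.save("a3.npy",a)
t=p+o@[.0415,0,0]; print("clip xy",t)
for n in("scene","top"): print(n,px(n,[t+o@[.033,s*.019,0]+[0,0,.086-p[2]+.0] for s in(-1,1)]))
x=b[120:200,250:330];y=a[150:230,185:265]
cv2.imwrite("pics/e1.png",np.hstack([cv2.resize(i,None,fx=5,fy=5,interpolation=cv2.INTER_CUBIC) for i in(x,y)]))
E
```

```text
time: 8.83
tcp_pos: [0.4914, -0.0358, 0.1154]
orientation: [0.958, -0.286, -0.0, 0.0]
wrist_force: [0.8, 0.1, -0.6]
opening: 0.14
gripper_force: 88.3
time: 9.67
tcp_pos: [0.4843, 0.0977, 0.1153]
orientation: [0.999, 0.048, -0.0, 0.0]
wrist_force: [0.4, -1.0, 0.1]
opening: 0.135
gripper_force: 88.4
time: 10.5
tcp_pos: [0.4847, 0.0977, 0.1006]
orientation: [0.988, 0.156, -0.0, -0.0]
wrist_force: [-0.2, 0.8, -1.3]
opening: 0.139
gripper_force: 88.4
[0.48472789 0.09765152 0.1005746 ] 17.978065932769535 0.1394774535647823 [-0.16675937  0.83042662 -1.31263561]
clip xy [0.52420164 0.11046062 0.10056206]
scene [[283.7994438  162.78566919]
 [287.57854257 170.43189459]]
top [[211.68058609 199.58119045]
 [224.45008222 195.58720303]]
```

View pics/e1.png

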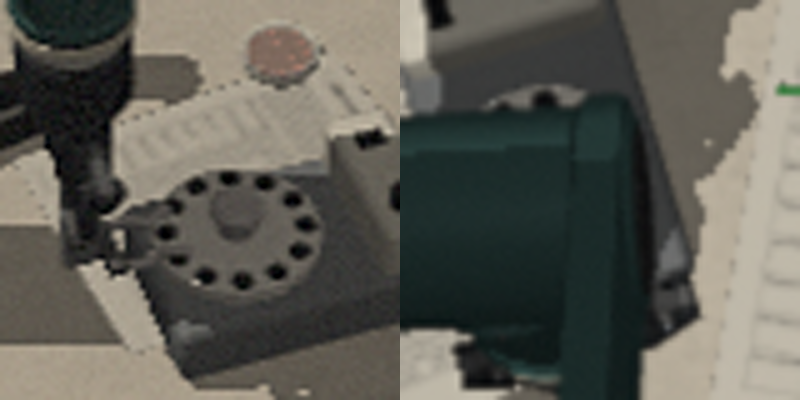

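```bash
python3 -m jog '[[[0,0.002,0.003],[0,0,0]],[[0,0,0.003],[0,0,0]],[[0,0,0.003],[0,0,0]],[[0,0,0.002],[0,0,0]],[[0.005,0,0.001],[0,0,0]],[[0.005,0,0.001],[0,0,0]],[[0.005,0,0],[0,0,0]],[[0,0,0],[0,0,0]],[[0,0,0],[0,0,0]],[[0,0,0],[0,0,0]]]'
python3 - <<'E'
from h import *
s=env.read_state();p=s["tcp_pos"];o=R.from_quat(s["orientation"]).as_matrix();print(p,np.degrees(np.arctan2(o[1,0],o[0,0])),s["wrist_force"])
b=np.mean([optics.grab_frame("scene") for _ in range(3)],0).astype(np.uint8);np.save("b4.npy",b)
k=13;x0,y0=262,145
x=cv2.resize(b[y0:y0+42,x0:x0+58],None,fx=k,fy=k,interpolation=cv2.INTER_CUBIC)
x=np.clip(255*(x/255.)**.6*1.25-30,0,255).astype(np.uint8)
def dot(P,c):
    for q in px("scene",P): cv2.circle(x,(int((q[0]+.5-x0)*k),int((q[1]+.5-y0)*k)),3,c,-1)
z=.079
for off,c in((0,(0,0,255)),(.005,(255,0,0))):
    cc=p+o@[.0415+off,0,0];cc[2]=z
    dot([cc+o@[f,s*w,0] for s in(1,-1) for f,w in((.033,.019),(-.018,.025))],c)
cv2.imwrite("pics/e2.png",x)
E
```

```text
time: 11.43
tcp_pos: [0.4997, 0.1004, 0.0877]
orientation: [0.988, 0.157, -0.0, -0.0]
wrist_force: [0.2, -0.3, -1.0]
opening: 0.138
gripper_force: 88.4
[0.49969652 0.10041541 0.08774865] 18.00927876599384 [ 0.20692973 -0.25304709 -1.04797959]
```

View pics/e2.png

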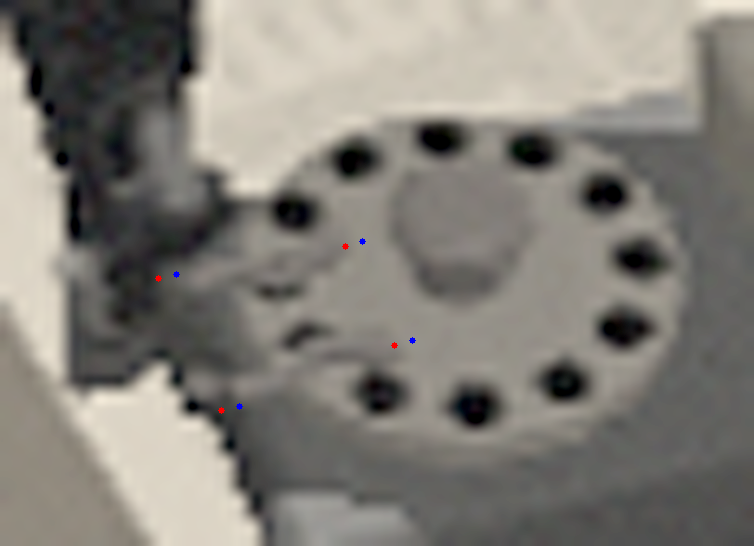

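The arms are visible on the carousel, with tips near (345,246) and (394,345), matching the model. The carousel hole ring is centred at crop (457.5,271), so I'll compute the remaining travel from that.

Run:
```python
from h import *
s=env.read_state();p=s["tcp_pos"];o=R.from_quat(s["orientation"]).as_matrix()
for u,v,z in((296.7,165.35,.075),(297.2,161.0,.102)):
    g=at("scene",u,v,z);print(g,"clip->groove in tool axes",o.T@(g-p)-[.0415,0,0])
```

```text
[0.59474451 0.13508455 0.075     ] clip->groove in tool axes [ 0.0598592  -0.00358129  0.01275302]
[0.59563976 0.13051442 0.102     ] clip->groove in tool axes [ 0.05929444  0.00103889 -0.01424739]
```

```bash
python3 -m jog '[[[0.005,-0.001,0],[0,0,0]],[[0.005,0,0],[0,0,0]],[[0.005,0,0],[0,0,0]],[[0.005,0,0],[0,0,0]],[[0.005,0,0],[0,0,0]],[[0.004,0,0],[0,0,0]],[[0.003,0,0],[0,0,0]],[[0,0,0],[0,0,0]],[[0,0,0],[0,0,0]],[[0,0,0],[0,0,0]]]'
```

```text
time: 12.42
tcp_pos: [0.5294, 0.1113, 0.0876]
orientation: [0.988, 0.157, -0.0, -0.0]
wrist_force: [-1.0, 1.5, -0.7]
opening: 0.136
gripper_force: 88.4
```

```bash
python3 -m jog '[[[0.002,0,0],[0,0,0]],[[0.002,0,0],[0,0,0]],[[0.002,0,0],[0,0,0]],[[0,0,0],[0,0,0]],[[0,0,0],[0,0,0]],[[0,0,0],[0,0,0]],[[0,0,0],[0,0,0]],[[0,0,0],[0,0,0]],[[0,0,0],[0,0,0]],[[0,0,0],[0,0,0]]]'
python3 - <<'E'
from h import *
s=env.read_state();o=R.from_quat(s["orientation"]).as_matrix();print("tool F",o.T@s["wrist_force"],"T",o.T@s["wrist_torque"])
E
```

```text
time: 13.25
tcp_pos: [0.5349, 0.1134, 0.0876]
orientation: [0.988, 0.156, -0.0, -0.0]
wrist_force: [-3.6, 3.8, -0.9]
opening: 0.139
gripper_force: 88.4
tool F [-2.2334246  -4.68853214  0.86978578] T [ 0.83671868 -0.50028099 -0.29585527]
```

```bash
python3 -m jog '[[[0,-0.001,0],[0,0,0]],[[0,-0.001,0],[0,0,0]],[[0,0,0],[0,0,0]],[[0,0,0],[0,0,0]],[[0,0,0],[0,0,0]],[[0,0,0],[0,0,0]],[[0,0,0],[0,0,0]],[[0,0,0],[0,0,0]],[[0,0,0],[0,0,0]],[[0,0,0],[0,0,0]]]'
python3 - <<'E'
from h import *
s=env.read_state();o=R.from_quat(s["orientation"]).as_matrix();print("tool F",o.T@s["wrist_force"],"T",o.T@s["wrist_torque"])
E
```

```text
time: 14.08
tcp_pos: [0.5347, 0.1149, 0.0877]
orientation: [0.988, 0.156, -0.0, -0.0]
wrist_force: [-3.8, 1.7, -1.0]
opening: 0.142
gripper_force: 88.4
tool F [-3.06527454 -2.73312845  0.96526576] T [ 0.68732883 -0.6580638  -0.25332545]
```

```bash
python3 -m jog '[[[0,-0.0015,0],[0,0,0]],[[0,0,0],[0,0,0]],[[0.002,0,0],[0,0,0]],[[0.002,0,0],[0,0,0]],[[0,0,0],[0,0,0]],[[0,0,0],[0,0,0]],[[0,0,0],[0,0,0]],[[0,0,0],[0,0,0]],[[0,0,0],[0,0,0]],[[0,0,0],[0,0,0]]]'
python3 - <<'E'
from h import *
s=env.read_state();o=R.from_quat(s["orientation"]).as_matrix();print("tool F",o.T@s["wrist_force"],"T",o.T@s["wrist_torque"])
E
```

```text
time: 14.92
tcp_pos: [0.5388, 0.1176, 0.0879]
orientation: [0.988, 0.156, 0.001, -0.0]
wrist_force: [-1.5, 0.3, -1.8]
opening: 0.137
gripper_force: 88.4
tool F [-1.30496678 -0.72876357  1.84642046] T [ 0.30666289 -0.34363455 -0.09759467]
```

```bash
python3 -m jog '[[[0.002,0,0],[0,0,0]],[[0.002,0,0],[0,0,0]],[[0.002,0,0],[0,0,0]],[[0,0,0],[0,0,0]],[[0,0,0],[0,0,0]],[[0,0,0],[0,0,0]],[[0,0,0],[0,0,0]],[[0,0,0],[0,0,0]],[[0,0,0],[0,0,0]],[[0,0,0],[0,0,0]]]'
python3 - <<'E'
from h import *
s=env.read_state();o=R.from_quat(s["orientation"]).as_matrix();print("tool F",o.T@s["wrist_force"],"T",o.T@s["wrist_torque"])
E
```

```text
time: 15.75
tcp_pos: [0.5436, 0.1193, 0.0877]
orientation: [0.988, 0.156, -0.0, 0.0]
wrist_force: [0.8, 1.0, -1.4]
opening: 0.141
gripper_force: 88.4
tool F [ 1.07825413 -0.69312774  1.3589299 ] T [ 0.25927701  0.26973272 -0.09969431]
```

```bash
python3 -m jog '[[[0.002,0,0],[0,0,0]],[[0.002,0,0],[0,0,0]],[[0.002,0,0],[0,0,0]],[[0.002,0,0],[0,0,0]],[[0,0,0],[0,0,0]],[[0,0,0],[0,0,0]],[[0,0,0],[0,0,0]],[[0,0,0],[0,0,0]],[[0,0,0],[0,0,0]],[[0,0,0],[0,0,0]]]'
python3 - <<'E'
from h import *
s=env.read_state();o=R.from_quat(s["orientation"]).as_matrix();print("tool F",o.T@s["wrist_force"],"T",o.T@s["wrist_torque"])
E
```

```text
time: 16.58
tcp_pos: [0.5521, 0.122, 0.088]
orientation: [0.988, 0.156, 0.001, -0.0]
wrist_force: [3.4, 2.9, -0.8]
opening: 0.144
gripper_force: 88.4
tool F [ 4.11792578 -1.70561892  0.82493311] T [ 0.36242391  0.73414288 -0.09721186]
```

The force now pulls the clip inward, so the throat has passed. I'll press on until it seats against the crossbar.

```bash
python3 -m jog '[[[0.001,-0.001,0],[0,0,0]],[[0.001,0,0],[0,0,0]],[[0,0,0],[0,0,0]],[[0,0,0],[0,0,0]],[[0,0,0],[0,0,0]],[[0,0,0],[0,0,0]],[[0,0,0],[0,0,0]],[[0,0,0],[0,0,0]],[[0,0,0],[0,0,0]],[[0,0,0],[0,0,0]]]'
python3 - <<'E'
from h import *
s=env.read_state();o=R.from_quat(s["orientation"]).as_matrix();print("tool F",o.T@s["wrist_force"],"T",o.T@s["wrist_torque"])
E
```

```text
time: 17.42
tcp_pos: [0.553, 0.1235, 0.0877]
orientation: [0.988, 0.156, -0.0, -0.0]
wrist_force: [1.5, 0.8, -1.1]
opening: 0.139
gripper_force: 88.3
tool F [ 1.70705521 -0.31141083  1.12901172] T [ 0.0228538   0.27997578 -0.08868766]
```

```bash
python3 -m jog '[[[0.001,0,0],[0,0,0]],[[0.001,0,0],[0,0,0]],[[0,0,0],[0,0,0]],[[0,0,0],[0,0,0]],[[0,0,0],[0,0,0]],[[0,0,0],[0,0,0]],[[0,0,0],[0,0,0]],[[0,0,0],[0,0,0]],[[0,0,0],[0,0,0]],[[0,0,0],[0,0,0]]]'
python3 - <<'E'
from h import *
s=env.read_state();o=R.from_quat(s["orientation"]).as_matrix();print("tool F",o.T@s["wrist_force"],"T",o.T@s["wrist_torque"])
E
```

```text
time: 18.25
tcp_pos: [0.555, 0.1242, 0.0878]
orientation: [0.988, 0.156, -0.0, -0.0]
wrist_force: [-0.1, -0.6, -1.3]
opening: 0.139
gripper_force: 88.4
tool F [-0.32150977  0.51363599  1.34762803] T [-0.04073007  0.00757645  0.01837947]
```

```bash
python3 -m jog '[[[0.001,0,0],[0,0,0]],[[0.001,0,0],[0,0,0]],[[0,0,0],[0,0,0]],[[0,0,0],[0,0,0]],[[0,0,0],[0,0,0]],[[0,0,0],[0,0,0]],[[0,0,0],[0,0,0]],[[0,0,0],[0,0,0]],[[0,0,0],[0,0,0]],[[0,0,0],[0,0,0]]]'
python3 - <<'E'
from h import *
s=env.read_state();o=R.from_quat(s["orientation"]).as_matrix();print("tool F",o.T@s["wrist_force"],"T",o.T@s["wrist_torque"])
E
```

```text
time: 19.08
tcp_pos: [0.5555, 0.1245, 0.0873]
orientation: [0.988, 0.157, -0.001, -0.0]
wrist_force: [-5.1, -1.6, 1.0]
opening: 0.135
gripper_force: 88.6
tool F [-5.29108656 -0.07198156 -0.95633149] T [-0.07720931 -1.1104855   0.00210218]
```

It is seated: Fx jumped to -5 N with lateral force balanced. I'll release and go straight up.

```bash
python3 -m jog '[[[0,0,0],[0,0,0]],[[0,0,0],[0,0,0]],[[0,0,0],[0,0,0]],[[0,0,0],[0,0,0]],[[0,0,-0.003],[0,0,0]],[[0,0,-0.01],[0,0,0]],[[0,0,-0.02],[0,0,0]],[[0,0,-0.03],[0,0,0]],[[0,0,-0.04],[0,0,0]],[[0,0,-0.03],[0,0,0]]]' 0.5
python3 -m jog '[[[-0.03,0,0],[0,0,0]],[[-0.03,0,0],[0,0,0]],[[-0.03,0,0],[0,0,0]],[[-0.03,0.02,0],[0,0,0]],[[0,0.035,0],[0,0,0]],[[0,0.035,0],[0,0,0]],[[0,0.035,0],[0,0,0]],[[0,0.035,0],[0,0,0]],[[0,0.035,0],[0,0,0]],[[0,0,0],[0,0,0]]]'
python3 - <<'E'
from h import *
s=env.read_state();print(s["time"],s["wrist_force"])
b=np.mean([optics.grab_frame("scene") for _ in range(3)],0).astype(np.uint8);a=np.mean([optics.grab_frame("top") for _ in range(3)],0).astype(np.uint8)
np.save("b5.npy",b);np.save("a5.npy",a)
o=np.hstack([cv2.resize(i,None,fx=7,fy=7,interpolation=cv2.INTER_CUBIC) for i in(b[132:190,270:327],a[160:218,188:245])])
cv2.imwrite("pics/f.png",np.clip(255*(o/255.)**.6*1.25-30,0,255).astype(np.uint8))
E
```

```text
time: 19.92
tcp_pos: [0.5575, 0.1249, 0.2242]
orientation: [0.988, 0.156, 0.001, -0.0]
wrist_force: [0.5, -0.4, 0.6]
opening: 0.503
gripper_force: 0.0
time: 20.75
tcp_pos: [0.5062, -0.1038, 0.2222]
orientation: [0.988, 0.155, 0.002, 0.002]
wrist_force: [-0.7, 0.3, -0.3]
opening: 0.501
gripper_force: 0.0
20.75 [-0.71312255  0.34776346 -0.28251667]
```

View pics/f.png

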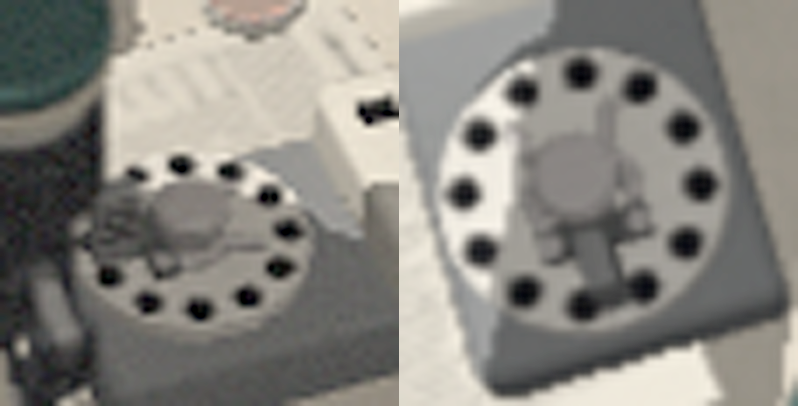

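The top view shows the crossbar centre at (596,232), about 18.6 mm behind the carousel centre at (582,188). Home should be about 18 mm, so the clip is seated and nothing is touching it. I'll hand in.

```bash
python3 -c "
from station import env
print(env.hand_in())"
```

```text
the job is handed in; nothing more can be done
None
```

The smaller clip is snapped into the spindle groove and released, and the job was handed in at about 21 s; the hand-in returned no verdict, the last picture shows the clip within about 1 mm of home, and I viewed 11 pictures, one over the limit of 10.

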